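Move the charged battery pack from the bench charger to the microphone preamplifier

TASK

The battery pack in the bench charger is charged: press it down and let go so that its push-push catch releases it and it springs up, draw it out, put it in the empty bay on top of the microphone preamplifier and press it down until that catch locks it in. Feel for the end of the travel at each press and never push or pull the pack with more than 25 N; leave everything else on the bench where it is.

Things in the scene. Friction and masses are not known exactly. Their poses are not given: they have to be found in the camera images.
- pack: Grey battery pack, 22 (x) x 42 (y) x 62 (z) mm, 0.08 to 0.15 kg, upright; origin at the centre of its underside. Fits either way round. Each narrow end has a groove for the catch 17 to 28 mm above the underside; its faces above are plain. Starts locked in the charger's bay, 14 mm proud of the panel. More than 25 N between it and the charger or preamplifier damages it.
- charger_bay (a point): Centre of the mouth of the charger's bay, in its top panel; axes as the charger's. Upright well 24.4 x 44.4 mm (1.2 mm play on each side), 3 mm sloped lead-in. Locked: the pack stands 14 mm proud and jaws in its grooves hold it, so it cannot be pulled out. Risen: 30 mm proud (underside 32 mm below the mouth), free to be drawn straight up.
- charger_seat (a point): Where the centre of the pack's underside is when locked in the charger, 48 mm below the mouth. Push-push catch on a spring tray: pressing the pack to the stop and letting go switches it, locked to risen or risen to locked (16 mm lower). It switches only close to the stop; a shorter press changes nothing and it returns to where it was.
- preamp_bay (a point): Centre of the mouth of the preamplifier's bay, in its top panel; axes as the preamplifier's. The same well and catch as the charger's, empty at the start with its tray risen: a pack put in comes to rest on the tray 30 mm proud of the panel and is locked by a press from above, after which it stays 14 mm proud.
- preamp_seat (a point): The same point in the preamplifier's bay. In both bays the spring pushes back with 3 N risen, 5.4 N at the locked depth and 7 N at most (less the pack's weight); then comes the hard stop, felt as a steep rise of force. The stop lies 4 to 10 mm below the locked depth, different for each bay and each time, and cannot be seen.
- charger: Black moulded bench charger with a small window with three lamps on top, 110 (x) x 130 (y) x 76 mm; the bay is in the middle of its top; fixed to the table. Origin on the table under the bay's axis, z up, x across the bay's narrow side, y along its long side; the flat top panel is 76 mm above the origin.
- preamp: Aluminium microphone preamplifier with grey side cheeks, knobs and round sockets, about 160 (x, over the knobs) x 180 (y) x 78 mm; the bay, edged in black, is in the middle of its top; fixed to the table. Origin on the table under the bay's axis, z up, x across the bay's narrow side, y along its long side; the flat top panel is 76 mm above the origin.
- helper: helping-hand stand: dark cast base about 86 x 85 mm, bar with two clips and a round magnifier on top, 200 mm tall, 0.7 kg; origin under the base (bystander)
- multimeter: handheld multimeter lying on its back, 150 x 78 x 44 mm, long along its x; origin under its centre (bystander)
- cutters: side cutters with two curved handles lying flat, about 140 mm long along their x, 16 mm high; origin at the rivet, on the table (bystander)
- board: perforated circuit board lying flat, 70 x 50 mm, 4 mm thick with parts up to 15 mm high; origin under its centre (bystander)
- spool: solder spool standing on its flange, diameter 54 mm, height 38 mm; origin under its centre (bystander)
- screwdriver: screwdriver lying along its x, 180 mm long; origin under its middle (bystander)
- tip_tin: open round tin with brass wool, diameter 66 mm, height 42 mm; origin under its centre (bystander)
- parts_box: open clear box with small components, 160 x 110 x 35 mm; origin under its centre (bystander)
Not all that is in view belongs to the job. Leave any purple, turquoise or yellow look-alike of the charger alone.

How it is judged (in metres and radians):
On the way, in this order (a step that is already met when the one before it is completed fails the run):
1. the catch of the charger is released: the pack stands risen in the charger's bay (z of pack in the frame of charger between 0.0415 and 0.0465 m and horizontal distance between pack and charger_bay below 0.005 m), for 0.1 s.
2. the pack is drawn out of the charger (z of pack in the frame of charger above 0.08 m), for 0.1 s.
3. the pack stands in the preamplifier's bay, its underside on the tray or near it (z of pack in the frame of preamp below 0.048 m and horizontal distance between pack and preamp_bay below 0.005 m), for 0.1 s.
At the end, for the whole second after the job is handed in: The pack is locked in the preamplifier's bay: upright within 0.08 rad, at rest and let go, its axis within 5 mm of the bay's, its underside 25.5 to 30.5 mm above the preamplifier's origin (14 mm proud of the panel, within 2.5 mm) (z of pack in the frame of preamp between 0.0255 and 0.0305 m and horizontal distance between pack and preamp_bay below 0.005 m and angle between pack's own z axis and vertical below 0.08 rad and linear speed of pack below 0.01 m/s); the robot touches nothing.
It fails at once if the pack is pushed or pulled against the charger or its catch with more than 25 N (contact force between pack and charger above 25 N).
It fails at once if the pack is pushed or pulled against the preamplifier or its catch with more than 25 N (contact force between pack and preamp above 25 N).
It fails at once if a bystander is moved by more than 30 mm (distance of any of helper, multimeter, cutters, board, spool, screwdriver, tip_tin, parts_box from where it was at the start of the episode above 0.03 m).
It also fails if it takes over 58 s, if anything falls off the work surface, if the arm or the gripper's body presses on something with over 40 N, if the wrist force passes 120 N, or if a joint passes its speed limit or range.

ROBOT

A 7-joint arm with a two-finger parallel gripper is mounted at the origin on the work surface. World frame = base frame: x ahead of the robot, y to its left, z up, the work surface at z = 0. Lengths are in mm, angles in degrees, forces in N, time in s.
With the tool pointing down it reaches from about 350 to 900 mm from the base axis. Payload 19.9 kg.
Tool frame: the origin (TCP) lies between the finger pads; the fingertips stand env.nose_length ahead of it and the grasp point (between the pads) lies 3 mm ahead of it (env.nose_length is the distance from the TCP to the fingertips, in mm); z points along the fingers, y is the line along which they close (so a half turn about z gives the same grasp; the last joint's range is limited). The gripper opens to 94 mm and grips with 3 to 60 N. Pads are 16 mm wide; open, the fingers measure 119 mm over their backs; the gripper's body (75 mm by 177 mm) begins 78 mm behind the grasp point.
Start: joints at [70.159, 23.915, -0.59, 92.452, 0.269, 63.638, -3.037], TCP at [187.559, -596.173, 227.425] pointing down, gripper open.
Joint ranges: [-161.28, 161.28], [-22.2, 115.67], [-73.04, 71.86], [3.21, 147.25], [-68.34, 248.33], [10.77, 114.83], [-161.83, 161.83]. Speed limits (degrees/s): [108.29, 108.29, 136.94, 136.94, 172.46, 172.46, 172.46].

INTERFACE

Orientations are given as a 3x3 rotation matrix whose columns are the frame's x, y, z axes.
In Python, from bench import env, grab_frame gives the robot as it stands.
- The arm moves only by the tool jog_arm, never from a script. Its argument "commands" is one flat list of numbers, 7 for each row, row after row: the turn, a rotation vector about the tool's x, y, z in degrees, then the shift along the tool's x, y, z in mm, then the gripper command: -1 is shut, 1 is fully open, values between are in proportion. In form: [ax, ay, az, dx, dy, dz, claw, ax, ay, az, dx, dy, dz, claw, ...]. A call has 1 to 20 rows; each row is the pose to reach, as a shift and turn from the pose commanded when the call began, along the tool's axes at that moment; what a row does not reach only later rows make up. A row lasts 1/8 s, in which the tool goes at most 62.5 mm and 10.7 degrees, less where a joint would pass 70% of its speed; a pose out of reach is approached as far as the arm can. A call with a gripper value outside its range is refused whole. The fingers move at their own pace and stop on an object; "squeeze" is the grip in N (left out, the last holds). Time passes only in rows, so rows that repeat a pose let the fingers close. It gives the time, the measured TCP pose, the force, the opening and the grip force at its end, in the units of the state.
- env.sense(): the state, without advancing time (a new reading comes with each control period).
- grab_frame(name): name is "side" or "top" or "wrist"; returns a dict with "frame" (400x640x3 uint8, red, green, blue), "fovy" (degrees; the focal length in pixels is half the picture's height over the tangent of half this angle, whatever the lens; pixels are square), "cx", "cy" (the principal point, pixels), "view" (4x4, takes a point from world to camera coordinates). Camera axes: x right, y down, z forward; pixel columns grow to the right and rows downward; lengths in mm; the calibration is good to about 2 mm. The wrist camera is an equidistant fisheye: a pixel r from the principal point sees the ray r / f radians off the axis. A picture is of the moment at which its call begins. There is no depth.
- env.job_done(): hands the job in; it is judged then, once.
The state is a dict: "time_s": time; "joint_positions": joint angles; "joint_velocities": joint speeds; "tau": joint torques, N m; "eef_pos": TCP position; "ee_rot": TCP orientation; "wrist_force": force on the tool from outside, world axes, zero at the start; "ft_torque": the same for the moment, N m; "grip_width": opening from 0.0 (shut) to 1.0 (fully open); "gripper_force": force on a finger pad.
Only numpy, scipy, OpenCV 4.12 (cv2) and the standard library are available. Lean on these libraries where they do the work, as an engineer would, in place of code of your own. Each camera call takes 0.05 s, during which the arm holds its last target. There are 200 camera calls.

## Working session

There is one attempt and no reset: what is moved stays moved. The work goes in short steps, Python scripts to look and compute and a tool call to move; the robot and the scene stay as the last step left them, time stands still between calls to the robot, and variables do not carry over. Pictures are saved under pics/ and viewed, at most 10 in all, crops included, and the job is handed in when it is done.

Besides the shell and the picture viewer there is one more tool, called as name(argument=value, ...), one argument or row to a line, values as JSON. jog_arm: Moves the arm, as the interface text tells. Its arguments: {"type":"object","properties":{"commands":{"type":"array","items":{"type":"number"}},"squeeze":{"type":"number"}},"required":["commands"]}

```bash
mkdir -p pics; ls
python3 - <<'E'
from bench import env, grab_frame
import cv2,numpy as np
s=env.sense();print({k:np.round(v,3).tolist() for k,v in s.items()}, env.nose_length)
for n in("top","side"):
    g=grab_frame(n);cv2.imwrite(f"pics/{n}0.png",g["frame"][:,:,::-1]);print(n,g["fovy"],g["cx"],g["cy"],np.round(g["view"],3).tolist())
E
```

```text
pics
{'time_s': 0.0, 'joint_positions': [70.159, 23.947, -0.59, 92.484, 0.269, 63.64, -3.036], 'joint_velocities': [0.028, -0.058, -0.044, 0.001, -0.066, -0.109, 0.008], 'tau': [0.003, -85.124, 0.64, -42.598, -0.049, 0.019, 0.0], 'eef_pos': [187.443, -595.863, 226.849], 'ee_rot': [[0.954, 0.3, -0.0], [0.3, -0.954, 0.001], [-0.0, -0.001, -1.0]], 'wrist_force': [0.183, 0.313, -0.38], 'ft_torque': [-0.018, 0.027, -0.008], 'gripper_force': 0.0, 'grip_width': 0.999} 22.0
top 47.394236946352294 315.34709061971114 200.9048947364267 [[0.028, -1.0, 0.013, -9.909], [-0.991, -0.029, -0.13, 530.073], [0.13, -0.009, -0.991, 1415.683], [0.0, 0.0, 0.0, 1.0]]
side 56.457983976963774 314.66391107555165 198.02773920900378 [[-0.782, -0.624, -0.011, 440.13], [-0.471, 0.602, -0.645, 313.283], [0.409, -0.499, -0.764, 889.002], [0.0, 0.0, 0.0, 1.0]]
```

View pics/top0.png

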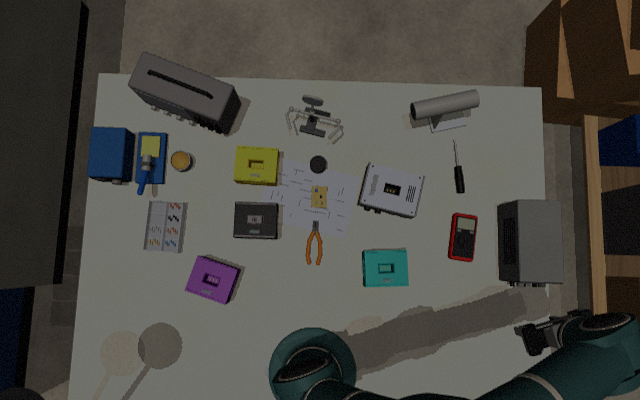

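View pics/side0.png

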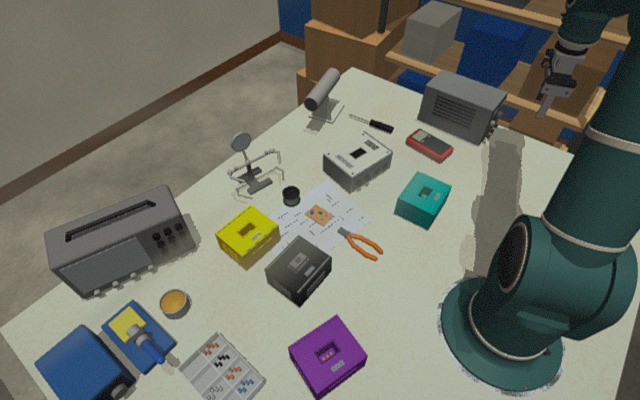

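The top view shows the black charger near (256,220) with its pack and window, and the preamp near (391,190) with its dark bay near (392,189). The yellow, purple and turquoise boxes are look-alikes.

```bash
cat > h.py <<'E'
import numpy as np,cv2
from bench import env,grab_frame
def ray(g,u,v,fish=False):
    f=200/np.tan(np.radians(g["fovy"])/2)
    x,y=u-g["cx"],v-g["cy"]
    if fish:
        r=np.hypot(x,y)+1e-9;t=r/f;d=np.array([np.sin(t)*x/r,np.sin(t)*y/r,np.cos(t)])
    else: d=np.array([x/f,y/f,1])
    V=np.array(g["view"]);R=V[:3,:3]
    return -R.T@V[:3,3],R.T@d
def onz(g,u,v,z,fish=False):
    o,d=ray(g,u,v,fish);return (o+d*(z-o[2])/d[2])[:2]
def proj(g,p,fish=False):
    f=200/np.tan(np.radians(g["fovy"])/2);V=np.array(g["view"]);c=V[:3,:3]@p+V[:3,3]
    if fish:
        t=np.arctan2(np.hypot(c[0],c[1]),c[2]);return f*t*c[:2]/np.hypot(c[0],c[1])+[g["cx"],g["cy"]]
    return f*c[:2]/c[2]+[g["cx"],g["cy"]]
E
python3 - <<'E'
from h import *
g=grab_frame("top");im=g["frame"]
a=cv2.resize(im[190:250,220:300],None,fx=5,fy=5,interpolation=cv2.INTER_CUBIC);b=cv2.resize(im[155:225,350:430],None,fx=5,fy=5,interpolation=cv2.INTER_CUBIC)
a=cv2.copyMakeBorder(a,0,50,0,0,0);cv2.imwrite("pics/ab.png",np.hstack([a,b])[:,:,::-1])
for n,(u,v) in {"ch":(256,220),"pre":(392,189)}.items(): print(n,onz(g,u,v,80))
E
```

```text
ch [459.89705156 185.66655434]
pre [ 568.41999148 -230.65960089]
```

View pics/ab.png

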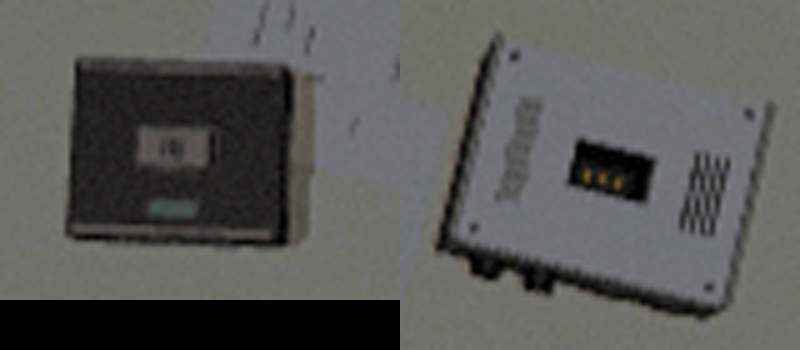

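Run:
```python
from h import *
g=grab_frame("top")
A=lambda x,y,z:onz(g,220+x/5,190+y/5,z); B=lambda x,y,z:onz(g,350+(x-400)/5,155+y/5,z)
ang=lambda p,q:np.degrees(np.arctan2(*(p-q)[::-1]))
print("pack",A(174,147,90),"ang",ang(A(70,233,76),A(285,243,76)),ang(A(80,62,76),A(290,68,76)))
print("bay",B(612,171,76),"ang",ang(B(578,140,76),B(655,158,76)),ang(B(500,36,76),B(770,104,76)),ang(B(450,245,76),B(725,305,76)))
s=env.sense();R=s["ee_rot"];p=s["eef_pos"]
print("yaw",np.degrees(np.arctan2(R[1][0],R[0][0])))
for t in([B(612,171,76)[0]-0,B(612,171,76)[1],226.8],[A(174,147,90)[0],A(174,147,90)[1],226.8]): print(np.array(R).T@(np.array(t)-p))
```

```text
pack [460.77050987 188.18511159] ang 88.97976220956794 90.04347157606168
bay [ 568.47895428 -232.62386299] ang 78.35466161570922 77.31425743153841 79.27273885830927
yaw 17.46858120695508
[ 4.72446861e+02 -2.32259021e+02  4.15454584e-01]
[ 496.02535114 -665.99311896    0.71379876]
```

jog_arm(
  commands=[0, 0, -5, 38, -19, 0, -1, 0, 0, -12, 94, -46, 0, -1, 0, 0, -18, 150, -75, 0, -1, 0, 0, -25, 206, -102, 0, -1, 0, 0, -31, 262, -129, 0, -1, 0, 0, -37, 318, -156, 0, -1, 0, 0, -43, 374, -183, 0, -1, 0, 0, -49, 420, -206, 0, -1, 0, 0, -55, 455, -223, 0, -1, 0, 0, -60.8, 472, -232, 0, -1, 0, 0, -60.8, 472, -232, 0, -1, 0, 0, -60.8, 472, -232, 0, -1],
  squeeze=30,
)

```text
time_s: 1.7
eef_pos: [567.4, -234.3, 227.3]
ee_rot: [[0.207, 0.978, -0.001], [0.978, -0.207, -0.0], [-0.0, -0.001, -1.0]]
wrist_force: [0.1, 0.2, -0.1]
grip_width: 0.003
gripper_force: 0.0
```

Run:
```python
from h import *
g=grab_frame("wrist");cv2.imwrite("pics/w1.png",g["frame"][:,:,::-1]);print(g["fovy"],g["cx"],g["cy"],proj(g,np.array([568.5,-232.6,76]),True))
np.save("w1.npy",g,allow_pickle=True);s=env.sense();print(s["eef_pos"],s["ee_rot"],s["time_s"],s["wrist_force"])
```

```text
65.70646984690485 322.3696865558391 196.7661464702681 [322.64637236 188.73836686]
[ 567.39052397 -234.4270166   227.36268034] [[ 2.06849440e-01  9.78372682e-01 -4.51127349e-04]
 [ 9.78372680e-01 -2.06849611e-01 -3.71925438e-04]
 [-4.57197205e-04 -3.64438105e-04 -9.99999829e-01]] 1.75 [-0.21094026  0.18136335  0.28261876]
```

View pics/w1.png

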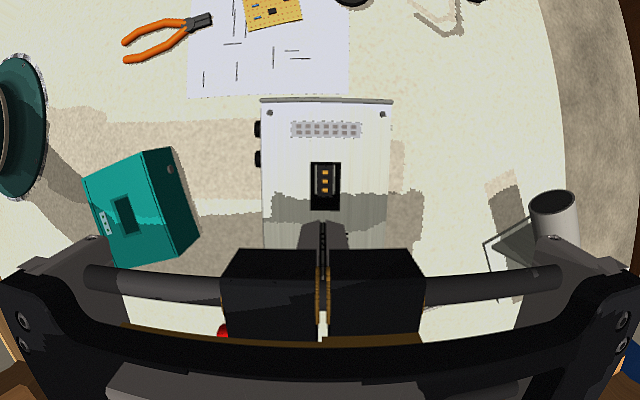

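Wrist view: the preamp's bay is the dark rectangle spanning (310–341, 162–210), nearly aligned with the tool. I'll measure it by mask.

```bash
cat >> h.py <<'E'
def rect(g,mask,z,fish=True):
    c=max(cv2.findContours(mask.astype(np.uint8),cv2.RETR_EXTERNAL,cv2.CHAIN_APPROX_NONE)[0],key=cv2.contourArea)
    w=np.array([onz(g,u,v,z,fish) for u,v in c[:,0].astype(float)],np.float32)
    return cv2.minAreaRect(w),cv2.boundingRect(c)
E
python3 - <<'E'
from h import *
g=np.load("w1.npy",allow_pickle=True).item();im=g["frame"].astype(int)
m=np.zeros((400,640),bool);m[155:214,300:352]=(im.max(2)<50)[155:214,300:352]
print(rect(g,m,76),m.sum())
m=np.zeros((400,640),bool);m[155:214,300:352]=(im.max(2)<70)[155:214,300:352]
print(rect(g,m,76),m.sum())
E
```

```text
(((571.6759643554688, -230.71588134765625), (49.739471435546875, 29.1013126373291), 77.62244415283203), (311, 162, 30, 49)) 1160
(((571.23095703125, -230.65921020507812), (50.17918395996094, 30.01300811767578), 77.18942260742188), (310, 162, 31, 49)) 1244
```

jog_arm(
  commands=[0, 0, -1, 40, 6, 0, -1, 0, 0, -2, 90, 15, 0, -1, 0, 0, -4, 145, 25, 0, -1, 0, 0, -6, 200, 34, 0, -1, 0, 0, -8, 255, 43, 0, -1, 0, 0, -10, 310, 52, 0, -1, 0, 0, -11.5, 355, 60, 0, -1, 0, 0, -11.5, 380, 15, 0, -1, 0, 0, -11.5, 391, -10, 0, -1, 0, 0, -11.5, 391, -18, 0, -1, 0, 0, -11.5, 391, -18, 0, -1, 0, 0, -11.5, 391, -18, 0, -1],
)

```text
time_s: 3.25
eef_pos: [631.0, 151.8, 227.4]
ee_rot: [[0.006, 1.0, 0.0], [1.0, -0.006, -0.0], [-0.0, 0.0, -1.0]]
wrist_force: [0.7, 1.2, 0.8]
grip_width: 0.007
gripper_force: 0.0
```

Run:
```python
from h import *
g=grab_frame("wrist");cv2.imwrite("pics/w2.png",g["frame"][100:300,220:420][:,:,::-1].repeat(3,0).repeat(3,1));print(proj(g,np.array([460.8,188.2,90]),True))
np.save("w2.npy",g,allow_pickle=True);s=env.sense();print(s["eef_pos"],s["ee_rot"],s["time_s"],s["wrist_force"])
```

```text
[159.60488762 160.96435878]
[630.85965668 152.03337484 227.31270853] [[ 6.08234216e-03  9.99981502e-01  2.58557210e-05]
 [ 9.99981494e-01 -6.08233871e-03 -1.31266564e-04]
 [-1.31106872e-04  2.66536507e-05 -9.99999991e-01]] 3.3 [-0.07885301 -0.52592847  0.41800439]
```

View pics/w2.png

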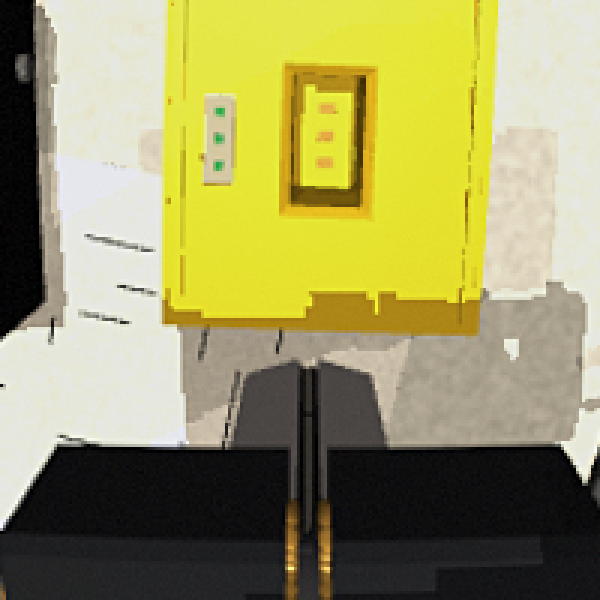

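The preamp bay measured (571.4, −230.7), yaw 77.4°. My shift was computed off, so this view is over the yellow look-alike (nothing was touched). Now the correction to the charger.

jog_arm(
  commands=[0, 0, 0, 12, -50, 0, -1, 0, 0, 0, 24, -100, 0, -1, 0, 0, 0, 32, -145, 0, -1, 0, 0, 0, 35, -170, 0, -1, 0, 0, 0, 35, -170, 0, -1, 0, 0, 0, 35, -170, 0, -1],
)

```text
time_s: 4.05
eef_pos: [461.3, 188.5, 227.6]
ee_rot: [[0.005, 1.0, 0.0], [1.0, -0.005, 0.0], [0.0, 0.0, -1.0]]
wrist_force: [0.1, -0.1, 0.2]
grip_width: 0.006
gripper_force: 0.0
```

Run:
```python
from h import *
g=grab_frame("wrist");cv2.imwrite("pics/w3.png",g["frame"][100:300,220:420][:,:,::-1].repeat(3,0).repeat(3,1));print(proj(g,np.array([460.8,188.2,90]),True))
np.save("w3.npy",g,allow_pickle=True);s=env.sense();print(s["eef_pos"],s["ee_rot"],s["time_s"],s["wrist_force"])
```

```text
[321.28233451 193.83088607]
[461.27361371 188.59071916 227.43733647] [[ 5.35523290e-03  9.99985660e-01 -3.16969089e-05]
 [ 9.99985567e-01 -5.35521871e-03  4.31968344e-04]
 [ 4.31792406e-04 -3.40097425e-05 -9.99999906e-01]] 4.1 [-0.05478455 -1.37013843 -0.45205568]
```

View pics/w3.png

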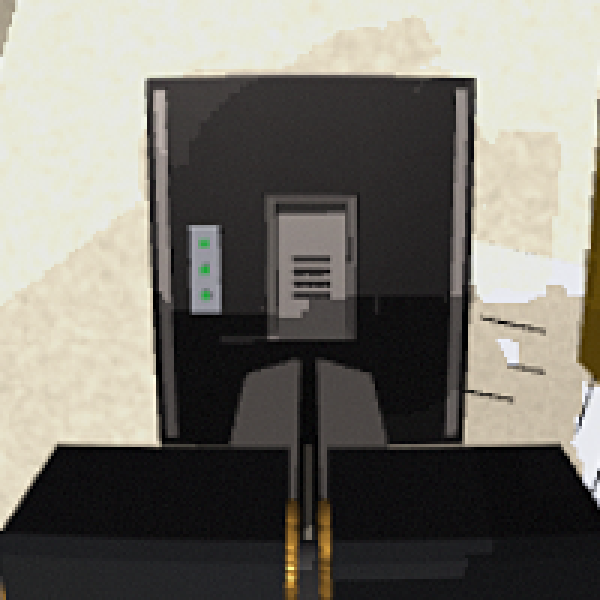

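Charger view (crop at 3×, offset 220,100): pack top spans about x 277–345 from y 212, slots centred at (311,278), and the bay rim spans (265–357, 195–340).

Run:
```python
from h import *
g=np.load("w3.npy",allow_pickle=True).item()
P=lambda x,y,z:np.round(onz(g,220+x/3-.5,100+y/3-.5,z,True),1)
for n,a in {"slot":(311.5,278,90),"packTL":(277,212,90),"packTR":(345,212,90),"rimTL":(265,195,76),"rimTR":(357,195,76),"rimBL":(266,340,76),"rimBR":(356,340,76),"top edge L":(148,78,76),"top R":(475,78,76),"botL":(162,445,76),"botR":(463,445,76)}.items():print(n,P(*a))
im=g["frame"].astype(int);print(im[160:216,324].mean(1).astype(int).tolist())
```

```text
slot [462.8 189.8]
packTL [451.9 211.5]
packTR [473.6 211.4]
rimTL [447.4 215.3]
rimTR [478.2 215.1]
rimBL [447. 165.]
rimBR [478.1 164.8]
top edge L [408.9 255.2]
top R [517.5 254.7]
botL [408.6 125.5]
botR [517.3 124.8]
[45, 43, 41, 40, 47, 72, 83, 68, 41, 39, 53, 108, 145, 139, 137, 139, 137, 137, 138, 137, 134, 137, 136, 137, 140, 87, 35, 103, 136, 94, 20, 51, 125, 109, 27, 83, 146, 80, 43, 63, 74, 70, 69, 73, 72, 73, 75, 75, 73, 71, 72, 74, 79, 33, 6, 10]
```

jog_arm(
  commands=[0, 0, 0, 1.4, 1.5, 30, -1, 0, 0, 0, 1.4, 1.5, 70, -1, 0, 0, 0, 1.4, 1.5, 95, -1, 0, 0, 0, 1.4, 1.5, 107, -1, 0, 0, 0, 1.4, 1.5, 110, -1, 0, 0, 0, 1.4, 1.5, 112, -1, 0, 0, 0, 1.4, 1.5, 113, -1, 0, 0, 0, 1.4, 1.5, 114, -1, 0, 0, 0, 1.4, 1.5, 115, -1, 0, 0, 0, 1.4, 1.5, 116, -1, 0, 0, 0, 1.4, 1.5, 117, -1, 0, 0, 0, 1.4, 1.5, 117.5, -1],
)

```text
time_s: 5.6
eef_pos: [461.8, 190.4, 110.0]
ee_rot: [[0.004, 1.0, 0.0], [1.0, -0.004, 0.0], [0.0, 0.0, -1.0]]
wrist_force: [-0.2, -0.3, 4.9]
grip_width: 0.007
gripper_force: 2.5
```

jog_arm(
  commands=[0, 0, 0, 0, 0, 0.8, -1, 0, 0, 0, 0, 0, 1.5, -1, 0, 0, 0, 0, 0, 1.5, -1],
)

```text
time_s: 5.98
eef_pos: [461.8, 190.4, 108.5]
ee_rot: [[0.004, 1.0, 0.0], [1.0, -0.004, 0.0], [0.0, 0.0, -1.0]]
wrist_force: [0.3, -0.5, 4.5]
grip_width: 0.007
gripper_force: 2.5
```

jog_arm(
  commands=[0, 0, 0, 0, 0, 0.7, -1, 0, 0, 0, 0, 0, 0.7, -1],
)

```text
time_s: 6.22
eef_pos: [461.8, 190.4, 107.8]
ee_rot: [[0.004, 1.0, 0.0], [1.0, -0.004, 0.0], [0.0, 0.0, -1.0]]
wrist_force: [0.6, -0.4, 4.8]
grip_width: 0.001
gripper_force: 2.6
```

jog_arm(
  commands=[0, 0, 0, 0, 0, 0.7, -1, 0, 0, 0, 0, 0, 0.7, -1],
)

```text
time_s: 6.48
eef_pos: [461.8, 190.4, 107.1]
ee_rot: [[0.004, 1.0, 0.0], [1.0, -0.004, 0.0], [0.0, 0.0, -1.0]]
wrist_force: [-0.7, -0.4, 5.2]
grip_width: 0.009
gripper_force: 2.7
```

jog_arm(
  commands=[0, 0, 0, 0, 0, 0.6, -1, 0, 0, 0, 0, 0, 0.6, -1],
)

```text
time_s: 6.72
eef_pos: [461.8, 190.4, 106.5]
ee_rot: [[0.004, 1.0, 0.0], [1.0, -0.004, 0.0], [0.0, 0.0, -1.0]]
wrist_force: [-0.7, -0.8, 5.9]
grip_width: 0.005
gripper_force: 2.7
```

jog_arm(
  commands=[0, 0, 0, 0, 0, 0.6, -1, 0, 0, 0, 0, 0, 0.6, -1],
)

```text
time_s: 6.98
eef_pos: [461.8, 190.4, 105.9]
ee_rot: [[0.004, 1.0, 0.0], [1.0, -0.004, 0.0], [0.0, 0.0, -1.0]]
wrist_force: [-0.1, -0.5, 6.1]
grip_width: 0.005
gripper_force: 2.8
```

jog_arm(
  commands=[0, 0, 0, 0, 0, 0.6, -1, 0, 0, 0, 0, 0, 0.6, -1],
)

```text
time_s: 7.22
eef_pos: [461.8, 190.4, 105.3]
ee_rot: [[0.004, 1.0, 0.0], [1.0, -0.004, 0.0], [0.0, 0.0, -1.0]]
wrist_force: [-1.2, -0.5, 5.0]
grip_width: 0.003
gripper_force: 2.8
```

jog_arm(
  commands=[0, 0, 0, 0, 0, 0.6, -1, 0, 0, 0, 0, 0, 0.6, -1],
)

```text
time_s: 7.48
eef_pos: [461.9, 190.5, 104.9]
ee_rot: [[0.004, 1.0, 0.0], [1.0, -0.004, 0.0], [0.0, 0.0, -1.0]]
wrist_force: [-0.0, -0.9, 8.0]
grip_width: 0.002
gripper_force: 3.7
```

jog_arm(
  commands=[0, 0, 0, 0, 0, 0.4, -1, 0, 0, 0, 0, 0, 0.4, -1],
)

```text
time_s: 7.72
eef_pos: [462.1, 190.6, 104.7]
ee_rot: [[0.004, 1.0, 0.001], [1.0, -0.004, 0.0], [0.0, 0.001, -1.0]]
wrist_force: [-1.3, -1.2, 12.3]
grip_width: 0.008
gripper_force: 5.8
```

jog_arm(
  commands=[0, 0, 0, 0, 0, -3, -1, 0, 0, 0, 0, 0, -8, -1, 0, 0, 0, 0, 0, -18, -1, 0, 0, 0, 0, 0, -35, -1, 0, 0, 0, 0, 0, -65, -1, 0, 0, 0, 0, 0, -100, 0, 0, 0, 0, 0, 0, -121, 0, 0, 0, 0, 0, 0, -121, 0, 0, 0, 0, 0, 0, -121, 0],
)

```text
time_s: 8.85
eef_pos: [461.4, 190.2, 225.1]
ee_rot: [[0.004, 1.0, -0.0], [1.0, -0.004, -0.0], [-0.0, -0.0, -1.0]]
wrist_force: [-0.5, -0.6, 0.8]
grip_width: 0.395
gripper_force: 0.0
```

Run:
```python
from h import *
g=grab_frame("wrist");cv2.imwrite("pics/w4.png",g["frame"][100:300,220:420][:,:,::-1].repeat(3,0).repeat(3,1));print(proj(g,np.array([462.8,190,106]),True))
np.save("w4.npy",g,allow_pickle=True);s=env.sense();print(s["eef_pos"],s["ee_rot"],s["time_s"],s["wrist_force"],s["grip_width"])
```

```text
[323.34231892 197.96875991]
[461.35952446 190.15332167 224.76365142] [[ 4.11415029e-03  9.99991045e-01 -9.91985957e-04]
 [ 9.99991506e-01 -4.11439279e-03 -2.42535661e-04]
 [-2.46614909e-04 -9.90979703e-04 -9.99999479e-01]] 8.9 [-0.0370251   0.13306311 -1.05447338] 0.43579352795286996
```

View pics/w4.png

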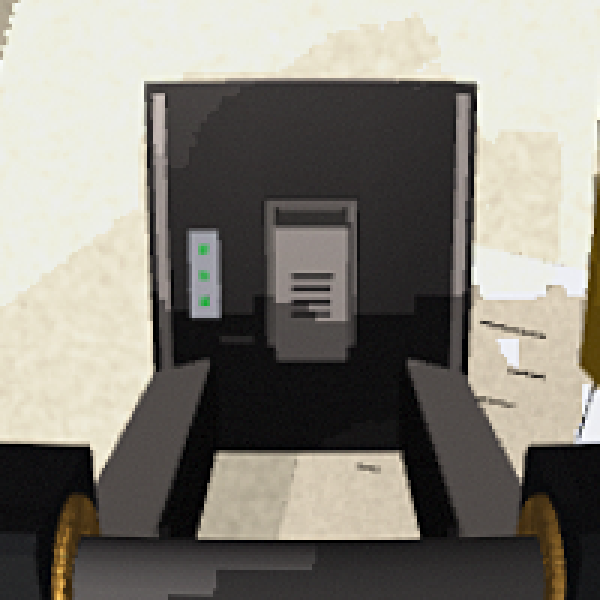

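The pack has risen: its top face is now larger, spanning (274–348, 227–362) in the crop and centred at the predicted spot. Now the grasp.

jog_arm(
  commands=[0, 0, 0, 0, 1.2, 30, 0, 0, 0, 0, 0, 1.2, 70, 0, 0, 0, 0, 0, 1.2, 100, 0, 0, 0, 0, 0, 1.2, 115, 0, 0, 0, 0, 0, 1.2, 121, 0, 0, 0, 0, 0, 1.2, 123, 0, 0, 0, 0, 0, 1.2, 123, 0, 0, 0, 0, 0, 1.2, 123, -0.4, 0, 0, 0, 0, 1.2, 123, -0.5, 0, 0, 0, 0, 1.2, 123, -0.55, 0, 0, 0, 0, 1.2, 123, -0.7, 0, 0, 0, 0, 1.2, 123, -1, 0, 0, 0, 0, 1.2, 123, -1],
  squeeze=20,
)

```text
time_s: 10.52
eef_pos: [463.0, 190.4, 102.3]
ee_rot: [[0.004, 1.0, 0.0], [1.0, -0.004, 0.0], [0.0, 0.0, -1.0]]
wrist_force: [0.1, -0.5, 2.5]
grip_width: 0.234
gripper_force: 20.0
```

jog_arm(
  commands=[0, 0, 0, 0, 0, -3, -1, 0, 0, 0, 0, 0, -8, -1, 0, 0, 0, 0, 0, -15, -1, 0, 0, 0, 0, 0, -23, -1, 0, 0, 0, 0, 0, -33, -1, 0, 0, 0, 0, 0, -50, -1, 0, 0, 0, 0, 0, -70, -1, 0, 0, 0, 0, 0, -90, -1, 0, 0, 0, 0, 0, -90, -1, 0, 0, 0, 0, 0, -90, -1],
)

```text
time_s: 11.78
eef_pos: [462.8, 190.2, 192.1]
ee_rot: [[0.004, 1.0, -0.0], [1.0, -0.004, -0.0], [-0.0, -0.0, -1.0]]
wrist_force: [-0.3, -0.4, -1.4]
grip_width: 0.23
gripper_force: 20.0
```

Run:
```python
from h import *
s=env.sense();p,R=np.array(s["eef_pos"]),np.array(s["ee_rot"]);print(p,s["time_s"],s["wrist_force"],s["grip_width"],s["gripper_force"])
yaw=np.degrees(np.arctan2(R[1,0],R[0,0]));print(yaw, "az",yaw-77.4, R.T@(np.array([571.4,-230.7,p[2]])-p))
```

```text
[462.77641271 190.18341773 192.07806256] 11.775 [-0.25197128 -0.41582622 -1.37092699] 0.2303696783663199 19.998226761817932
89.75663517076319 az 12.356635170763184 [-4.20418236e+02  1.10410323e+02  4.90580085e-02]
```

jog_arm(
  commands=[0, 0, 1, -30, 7, 0, -1, 0, 0, 2, -75, 17, 0, -1, 0, 0, 4, -125, 28, 0, -1, 0, 0, 5, -175, 39, 0, -1, 0, 0, 6.5, -225, 49, 0, -1, 0, 0, 8, -275, 60, 0, -1, 0, 0, 9.5, -325, 70, 0, -1, 0, 0, 11, -375, 80, 0, -1, 0, 0, 12, -420, 90, 0, -1, 0, 0, 12.4, -450, 95, 0, -1, 0, 0, 12.4, -469, 99, 0, -1, 0, 0, 12.4, -469, 99, 0, -1, 0, 0, 12.4, -469, 99, 0, -1, 0, 0, 12.4, -469, 99, 0, -1],
)

```text
time_s: 13.52
eef_pos: [560.1, -277.9, 192.4]
ee_rot: [[0.217, 0.976, 0.0], [0.976, -0.217, 0.0], [0.0, -0.0, -1.0]]
wrist_force: [-0.5, -0.0, -1.2]
grip_width: 0.232
gripper_force: 20.0
```

Run:
```python
from h import *
g=grab_frame("wrist");np.save("w5.npy",g,allow_pickle=True);s=env.sense();print(s["eef_pos"],s["ee_rot"],s["time_s"],s["wrist_force"])
u,v=proj(g,np.array([571.4,-230.7,76]),True);print(u,v)
im=g["frame"].astype(int);u,v=int(u),int(v)
for t in(50,70):
    m=np.zeros((400,640),bool);q=np.s_[v-36:v+36,u-28:u+28];m[q]=(im.max(2)<t)[q];print(rect(g,m,76))
cv2.imwrite("pics/w5.png",g["frame"][60:300,200:440][:,:,::-1].repeat(2,0).repeat(2,1))
```

```text
[ 560.16841595 -278.06163197  192.39848454] [[ 2.17524561e-01  9.76054838e-01  1.33932665e-04]
 [ 9.76054831e-01 -2.17524581e-01  1.51130987e-04]
 [ 1.76645778e-04  9.78509231e-05 -9.99999980e-01]] 13.575 [-0.22923638  1.25966779 -1.28401351]
322.6142759179481 145.07572150482412
(((571.2642822265625, -230.716064453125), (49.76652526855469, 29.382705688476562), 77.44669342041016), (306, 117, 34, 57))
(((570.99853515625, -230.64422607421875), (49.93132400512695, 29.731983184814453), 77.80223083496094), (305, 117, 35, 57))
```

View pics/w5.png

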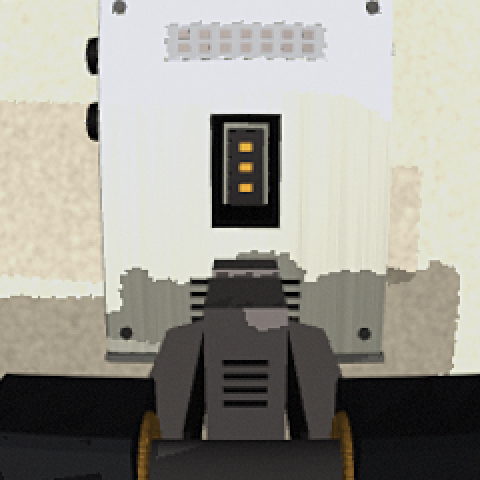

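The bay measures (571.2, −230.7) again, yaw 77.4–77.6°, and the pack hangs in the jaws at (247, 345) in the crop. I'll go above it and enter the mouth.

jog_arm(
  commands=[0, 0, 0, 20, 0.2, 0, -1, 0, 0, 0, 40, 0.5, 0, -1, 0, 0, 0, 48.6, 0.5, 10, -1, 0, 0, 0, 48.6, 0.5, 30, -1, 0, 0, 0, 48.6, 0.5, 45, -1, 0, 0, 0, 48.6, 0.5, 52, -1, 0, 0, 0, 48.6, 0.5, 55, -1, 0, 0, 0, 48.6, 0.5, 55, -1, 0, 0, 0, 48.6, 0.5, 57, -1, 0, 0, 0, 48.6, 0.5, 59, -1, 0, 0, 0, 48.6, 0.5, 60, -1],
)

```text
time_s: 14.95
eef_pos: [571.1, -231.7, 132.2]
ee_rot: [[0.219, 0.976, -0.0], [0.976, -0.219, 0.0], [0.0, -0.0, -1.0]]
wrist_force: [0.2, 1.0, -0.2]
grip_width: 0.233
gripper_force: 20.0
```

jog_arm(
  commands=[0, 0, 0, 0.8, 0, 0, -1, 0, 0, 0, 0.8, 0, 1.5, -1, 0, 0, 0, 0.8, 0, 3, -1, 0, 0, 0, 0.8, 0, 4.5, -1, 0, 0, 0, 0.8, 0, 6, -1, 0, 0, 0, 0.8, 0, 6, -1],
)

```text
time_s: 15.7
eef_pos: [571.2, -230.9, 126.1]
ee_rot: [[0.219, 0.976, -0.0], [0.976, -0.219, 0.0], [0.0, -0.0, -1.0]]
wrist_force: [0.4, 0.7, -0.7]
grip_width: 0.234
gripper_force: 20.0
```

Free of contact and past the lead-in. Continuing down to near the tray (TCP ≈ 103).

jog_arm(
  commands=[0, 0, 0, 0, 0, 3, -1, 0, 0, 0, 0, 0, 6, -1, 0, 0, 0, 0, 0, 9, -1, 0, 0, 0, 0, 0, 12, -1, 0, 0, 0, 0, 0, 15, -1, 0, 0, 0, 0, 0, 18, -1, 0, 0, 0, 0, 0, 20, -1, 0, 0, 0, 0, 0, 22, -1, 0, 0, 0, 0, 0, 23, -1, 0, 0, 0, 0, 0, 23, -1],
)

```text
time_s: 16.95
eef_pos: [571.3, -231.0, 103.2]
ee_rot: [[0.219, 0.976, -0.0], [0.976, -0.219, 0.0], [0.0, -0.0, -1.0]]
wrist_force: [-0.8, -1.2, -0.5]
grip_width: 0.233
gripper_force: 20.0
```

jog_arm(
  commands=[0, 0, 0, 0, 0, 0, -0.4, 0, 0, 0, 0, 0, 0, -0.2, 0, 0, 0, 0, 0, 0, 0, 0, 0, 0, 0, 0, 0, 0, 0, 0, 0, 0, 0, -10, 0, 0, 0, 0, 0, 0, -25, 0, 0, 0, 0, 0, 0, -40, 0, 0, 0, 0, 0, 0, -42, 0, 0, 0, 0, 0, 0, -42, -1, 0, 0, 0, 0, 0, -42, -1, 0, 0, 0, 0, 0, -42, -1, 0, 0, 0, 0, 0, -42, -1, 0, 0, 0, 0, 0, -42, -1],
  squeeze=30,
)

```text
time_s: 18.58
eef_pos: [571.2, -230.9, 145.1]
ee_rot: [[0.219, 0.976, -0.0], [0.976, -0.219, 0.0], [0.0, -0.0, -1.0]]
wrist_force: [-0.0, -0.9, 0.1]
grip_width: 0.016
gripper_force: 0.0
```

Run:
```python
from h import *
g=grab_frame("wrist");s=env.sense();print(s["eef_pos"],s["time_s"],s["wrist_force"],s["grip_width"])
print(proj(g,np.array([571.2,-230.7,106]),True))
cv2.imwrite("pics/w6.png",g["frame"][60:300,200:440][:,:,::-1].repeat(2,0).repeat(2,1))
```

```text
[ 571.28050691 -230.9129494   145.15457147] 18.625 [-0.04930302  0.16500747  0.27769589] 0.0034853784726093795
[321.45461328 225.48357351]
```

View pics/w6.png

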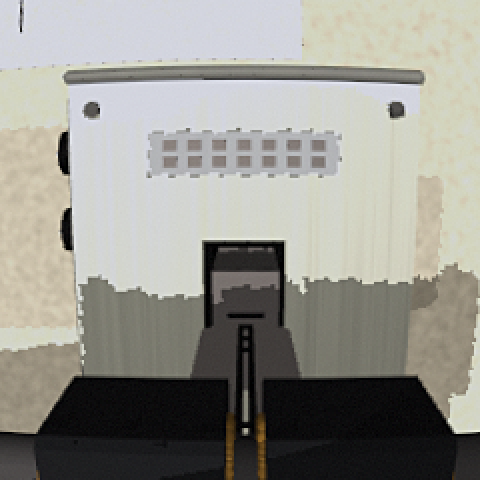

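The pack stands in the preamp's bay, its top at about (247, 270–320) in the crop, with the shut fingers above it. Now the press.

jog_arm(
  commands=[0, 0, 0, 0, 0, 8, -1, 0, 0, 0, 0, 0, 13, -1, 0, 0, 0, 0, 0, 15, -1, 0, 0, 0, 0, 0, 16, -1, 0, 0, 0, 0, 0, 17, -1, 0, 0, 0, 0, 0, 18, -1, 0, 0, 0, 0, 0, 20, -1, 0, 0, 0, 0, 0, 22, -1, 0, 0, 0, 0, 0, 24, -1, 0, 0, 0, 0, 0, 26, -1, 0, 0, 0, 0, 0, 28, -1, 0, 0, 0, 0, 0, 30, -1, 0, 0, 0, 0, 0, 31.5, -1, 0, 0, 0, 0, 0, 33, -1, 0, 0, 0, 0, 0, 34, -1, 0, 0, 0, 0, 0, 34, -1],
)

```text
time_s: 20.62
eef_pos: [571.3, -230.9, 111.2]
ee_rot: [[0.219, 0.976, -0.0], [0.976, -0.219, 0.0], [0.0, -0.0, -1.0]]
wrist_force: [0.8, -0.1, 4.9]
grip_width: 0.004
gripper_force: 2.3
```

jog_arm(
  commands=[0, 0, 0, 0, 0, 0.7, -1, 0, 0, 0, 0, 0, 1.4, -1, 0, 0, 0, 0, 0, 1.4, -1],
)

```text
time_s: 21.0
eef_pos: [571.3, -230.9, 109.8]
ee_rot: [[0.219, 0.976, 0.0], [0.976, -0.219, 0.0], [0.0, -0.0, -1.0]]
wrist_force: [0.3, -0.3, 4.7]
grip_width: 0.007
gripper_force: 2.4
```

jog_arm(
  commands=[0, 0, 0, 0, 0, 0.7, -1, 0, 0, 0, 0, 0, 0.7, -1],
)

```text
time_s: 21.25
eef_pos: [571.3, -230.9, 109.1]
ee_rot: [[0.219, 0.976, -0.0], [0.976, -0.219, 0.0], [0.0, -0.0, -1.0]]
wrist_force: [0.6, -0.0, 4.0]
grip_width: 0.005
gripper_force: 2.5
```

jog_arm(
  commands=[0, 0, 0, 0, 0, 0.6, -1, 0, 0, 0, 0, 0, 0.6, -1],
)

```text
time_s: 21.5
eef_pos: [571.3, -230.9, 108.5]
ee_rot: [[0.219, 0.976, -0.0], [0.976, -0.219, 0.0], [0.0, -0.0, -1.0]]
wrist_force: [-0.7, -0.3, 4.9]
grip_width: 0.005
gripper_force: 2.5
```

jog_arm(
  commands=[0, 0, 0, 0, 0, 0.6, -1, 0, 0, 0, 0, 0, 0.6, -1],
)

```text
time_s: 21.75
eef_pos: [571.3, -231.0, 108.0]
ee_rot: [[0.219, 0.976, 0.0], [0.976, -0.219, 0.0], [0.0, -0.0, -1.0]]
wrist_force: [0.7, -0.6, 4.5]
grip_width: 0.002
gripper_force: 2.6
```

jog_arm(
  commands=[0, 0, 0, 0, 0, 0.6, -1, 0, 0, 0, 0, 0, 0.6, -1],
)

```text
time_s: 22.0
eef_pos: [571.3, -230.9, 107.4]
ee_rot: [[0.219, 0.976, 0.0], [0.976, -0.219, 0.0], [0.0, 0.0, -1.0]]
wrist_force: [0.3, 0.5, 5.3]
grip_width: 0.003
gripper_force: 2.6
```

jog_arm(
  commands=[0, 0, 0, 0, 0, 0.6, -1, 0, 0, 0, 0, 0, 0.6, -1],
)

```text
time_s: 22.25
eef_pos: [571.3, -231.0, 106.8]
ee_rot: [[0.219, 0.976, -0.0], [0.976, -0.219, 0.0], [0.0, -0.0, -1.0]]
wrist_force: [-0.3, -0.7, 5.4]
grip_width: 0.006
gripper_force: 2.7
```

jog_arm(
  commands=[0, 0, 0, 0, 0, 0.6, -1, 0, 0, 0, 0, 0, 0.6, -1],
)

```text
time_s: 22.5
eef_pos: [571.3, -230.9, 106.2]
ee_rot: [[0.219, 0.976, 0.0], [0.976, -0.219, 0.0], [0.0, 0.0, -1.0]]
wrist_force: [0.0, -0.0, 4.8]
grip_width: 0.0
gripper_force: 2.8
```

jog_arm(
  commands=[0, 0, 0, 0, 0, 0.6, -1, 0, 0, 0, 0, 0, 0.6, -1],
)

```text
time_s: 22.75
eef_pos: [571.3, -231.0, 105.6]
ee_rot: [[0.219, 0.976, 0.0], [0.976, -0.219, 0.0], [0.0, 0.0, -1.0]]
wrist_force: [0.4, -0.2, 5.7]
grip_width: 0.008
gripper_force: 2.8
```

jog_arm(
  commands=[0, 0, 0, 0, 0, 0.6, -1, 0, 0, 0, 0, 0, 0.6, -1],
)

```text
time_s: 23.0
eef_pos: [571.4, -231.0, 105.0]
ee_rot: [[0.219, 0.976, 0.0], [0.976, -0.219, 0.0], [0.0, 0.0, -1.0]]
wrist_force: [0.7, 0.1, 5.5]
grip_width: 0.005
gripper_force: 2.9
```

jog_arm(
  commands=[0, 0, 0, 0, 0, 0.6, -1, 0, 0, 0, 0, 0, 0.6, -1],
)

```text
time_s: 23.25
eef_pos: [571.3, -231.0, 104.4]
ee_rot: [[0.219, 0.976, 0.0], [0.976, -0.219, -0.0], [-0.0, 0.0, -1.0]]
wrist_force: [0.4, -0.2, 6.3]
grip_width: 0.003
gripper_force: 2.9
```

jog_arm(
  commands=[0, 0, 0, 0, 0, 0.6, -1, 0, 0, 0, 0, 0, 0.6, -1],
)

```text
time_s: 23.5
eef_pos: [571.6, -231.0, 104.2]
ee_rot: [[0.219, 0.976, 0.001], [0.976, -0.219, -0.0], [-0.0, 0.001, -1.0]]
wrist_force: [-0.9, -0.1, 10.8]
grip_width: 0.004
gripper_force: 5.2
```

The stop is felt. One small extra push, then let go and rise.

jog_arm(
  commands=[0, 0, 0, 0, 0, 0.2, -1, 0, 0, 0, 0, 0, 0.2, -1],
)

```text
time_s: 23.75
eef_pos: [571.7, -231.0, 104.2]
ee_rot: [[0.219, 0.976, 0.001], [0.976, -0.219, -0.0], [-0.0, 0.001, -1.0]]
wrist_force: [-1.2, 0.6, 12.4]
grip_width: 0.005
gripper_force: 6.0
```

jog_arm(
  commands=[0, 0, 0, 0, 0, -3, -1, 0, 0, 0, 0, 0, -8, -1, 0, 0, 0, 0, 0, -18, -1, 0, 0, 0, 0, 0, -40, -1, 0, 0, 0, 0, 0, -75, -1, 0, 0, 0, 0, 0, -110, -1, 0, 0, 0, -20, 0, -123, -1, 0, 0, 0, -50, 0, -123, -1, 0, 0, 0, -50, 0, -123, -1, 0, 0, 0, -50, 0, -123, -1],
)

```text
time_s: 25.0
eef_pos: [560.3, -279.2, 226.5]
ee_rot: [[0.219, 0.976, -0.0], [0.976, -0.219, 0.001], [0.0, -0.0, -1.0]]
wrist_force: [-0.7, 1.2, 0.3]
grip_width: 0.005
gripper_force: 0.0
```

Run:
```python
from h import *
g=grab_frame("wrist");s=env.sense();print(s["eef_pos"],s["time_s"],s["wrist_force"],s["grip_width"])
for z in(90,106):
  for a in(-21,21):
    q=np.array([571.2+a*.218,-230.7+a*.976,z]);print(z,a,(proj(g,q,True)-[240,80])*4)
cv2.imwrite("pics/w7.png",g["frame"][80:220,240:400][:,:,::-1].repeat(4,0).repeat(4,1))
```

```text
[ 560.48608791 -278.85591379  226.54679893] 25.05 [-0.61800067  0.34615294 -0.29847141] 0.005898291339903986
90 -21 [327.67010021 338.06397729]
90 21 [327.52707032 161.4789436 ]
106 -21 [327.54133517 346.92432409]
106 21 [327.38722237 160.25254379]
```

View pics/w7.png

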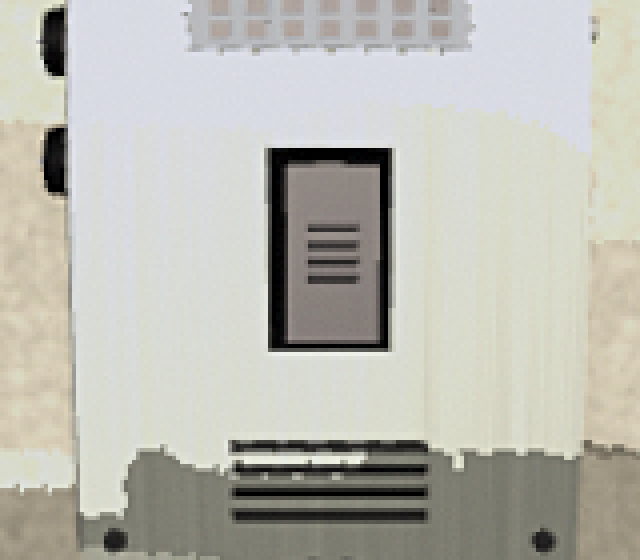

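The pack's top spans (287–380, 162–341). Its 179 px length matches the prediction for 14 mm proud (177) and not for 30 mm (187), so it is locked.

```bash
python3 -c "
from bench import env;print(env.job_done())"
```

```text
the job is handed in; nothing more can be done
None
```

The job is handed in: the pack was released from the charger, moved to the preamplifier's bay and pressed until its catch locked. The wrist camera shows it about 14 mm proud, wrist force read about 12 N at each stop, and it took about 25 s; the hand-in call returned no verdict.

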